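# Uncap and sort the glass jars in the glass workshop

## Task

Get the four empty jars ready for the glass class: lift the loose white cap off every jar that has one and lay each cap flat, open side down, in a pocket of its own in the plywood cap holder, and stand every jar, uncapped, upright on the floor of the crate for its glass, green jars in the green crate and amber jars in the orange crate. Never knock a jar over, and leave the tape roll, the brush and the tumbler where they are.

Things in the scene. Friction and masses are not known exactly. Their poses are not given: they have to be found in the camera images.
- green_jar_1_center (a point): empty jar of green glass, 76 high, standing upright on the bench with or without a white cap on; lower body 60 across up to 46 high, then a sloping shoulder, then a plain neck 40 across from 56 high to the rim at 76; about 180 g. The point is on its axis half-way up, 38 above its underside; z is its axis, pointing up, yaw means nothing. Always there
- green_cap_1_center (a point): white round cap lying loose, not screwed, over the neck of green_jar_1: 49 across, 22 high, 30 g, solid top 12 thick with a skirt 10 deep and 44 across inside, open underneath; on the jar its underside is 66 and its top 88 above the jar's underside. The point is on its axis half-way up, 11 above its underside; z is its axis, up when its open side is down. Absent (None) if that jar is already open
- green_jar_2_center (a point): empty jar of green glass, 76 high, standing upright on the bench with or without a white cap on; lower body 60 across up to 46 high, then a sloping shoulder, then a plain neck 40 across from 56 high to the rim at 76; about 180 g. The point is on its axis half-way up, 38 above its underside; z is its axis, pointing up, yaw means nothing. Always there
- green_cap_2_center (a point): white round cap lying loose, not screwed, over the neck of green_jar_2: 49 across, 22 high, 30 g, solid top 12 thick with a skirt 10 deep and 44 across inside, open underneath; on the jar its underside is 66 and its top 88 above the jar's underside. The point is on its axis half-way up, 11 above its underside; z is its axis, up when its open side is down. Absent (None) if that jar is already open
- amber_jar_1_center (a point): empty jar of amber (brown) glass, 76 high, standing upright on the bench with or without a white cap on; lower body 60 across up to 46 high, then a sloping shoulder, then a plain neck 40 across from 56 high to the rim at 76; about 180 g. The point is on its axis half-way up, 38 above its underside; z is its axis, pointing up, yaw means nothing. Always there
- amber_cap_1_center (a point): white round cap lying loose, not screwed, over the neck of amber_jar_1: 49 across, 22 high, 30 g, solid top 12 thick with a skirt 10 deep and 44 across inside, open underneath; on the jar its underside is 66 and its top 88 above the jar's underside. The point is on its axis half-way up, 11 above its underside; z is its axis, up when its open side is down. Absent (None) if that jar is already open
- amber_jar_2_center (a point): empty jar of amber (brown) glass, 76 high, standing upright on the bench with or without a white cap on; lower body 60 across up to 46 high, then a sloping shoulder, then a plain neck 40 across from 56 high to the rim at 76; about 180 g. The point is on its axis half-way up, 38 above its underside; z is its axis, pointing up, yaw means nothing. Always there
- amber_cap_2_center (a point): white round cap lying loose, not screwed, over the neck of amber_jar_2: 49 across, 22 high, 30 g, solid top 12 thick with a skirt 10 deep and 44 across inside, open underneath; on the jar its underside is 66 and its top 88 above the jar's underside. The point is on its axis half-way up, 11 above its underside; z is its axis, up when its open side is down. Absent (None) if that jar is already open
- holder_in (a point): cap holder: low fixed plywood tray, 146 x 146 outside and 12 high, cut into four square pockets each 64 x 64 by two 6 thick, 5 high dividers that cross in the middle; outer walls 6 thick, tops 12 above the bench, pocket floor 6 above the bench, so pockets are 5 to 6 deep. The point is the tray's centre at the level of the pocket floor; pocket centres lie at x = +-35, y = +-35 from it along its own axes; z is up. It stands anywhere in the far row, turned slightly
- green_crate_in (a point): green fixed open crate with a white floor, for green glass: 100 (its x) by 190 (its y) outside, 40 high, walls 6 thick, inner floor 88 x 178 lying 6 above the bench; two jars fit side by side along its y, at about y = -45 and +45. The point is the centre of its inner floor, z up; turned slightly, and the two crates and the cap holder may have changed places
- amber_crate_in (a point): orange fixed open crate with a white floor, for amber glass: 100 (its x) by 190 (its y) outside, 40 high, walls 6 thick, inner floor 88 x 178 lying 6 above the bench; two jars fit side by side along its y, at about y = -45 and +45. The point is the centre of its inner floor, z up; turned slightly, and the two crates and the cap holder may have changed places
- tape_roll: bystander: roll of cardboard-brown tape lying flat, 84 across, 45 high; origin under its centre. Leave it alone
- brush: bystander: brush lying on the far side of the bench, along its x; origin under its middle. Leave it alone
- tumbler: bystander: clear glass tumbler, 68 across, 90 high, upright at the left; origin under its centre. Leave it alone
Not all that is in view belongs to the job. What is shaped like the part that bears green_jar_1_center but purple or red is not meant.

How it is judged:
By the outcome, as a careful person would: the job done as asked, in the order asked, and still so for the second after the job is handed in, with the robot touching nothing.
Of green_cap_1, green_cap_2, amber_cap_1, amber_cap_2 only 3 to 4 are there at a start; the rules pass over those that are not, and their reading is None.
At some moment in a run one of green_jar_1, green_jar_2, amber_jar_1, amber_jar_2 may be knocked a few centimetres aside while the robot is not near it.
It also fails if it takes over 210 s, if anything falls off the work surface, if the arm or the gripper's body presses on something with over 40 N, if the wrist force passes 120 N, or if a joint passes its speed limit or range.

## Robot

A 6-joint arm with a two-finger parallel gripper is mounted at the origin on the work surface. World frame = base frame: x ahead of the robot, y to its left, z up, the work surface at z = 0. Lengths are in m, angles in rad, forces in N, time in s.
With the tool pointing down it reaches from about 0.425 to 1.125 m from the base axis. Payload 14.9 kg.
Tool frame: the origin (TCP) lies where the fingers leave the gripper's body, on its centre line; the fingertips stand 78 mm ahead of it and the grasp point (between the pads) lies 60 mm ahead of it; z points along the fingers, y is the direction in which the jaws open and shut (so a half turn about z gives the same grasp; the last joint's range is limited). The gripper opens to 91 mm and grips with 3 to 60 N. Pads are 32 mm wide; open, the fingers measure 118 mm over their backs; the gripper's body (76 mm by 178 mm) begins 60 mm behind the grasp point.
Start: joints at [1.312, 0.379, 1.734, -0, 1.028, -0.033], TCP at [0.157, 0.682, 0.292] pointing down, gripper open.
Joint ranges: [-2.77, 2.77], [-0.74, 2.19], [0, 2.66], [-1.06, 4.2], [0.31, 2.87], [-3.08, 3.08]. Speed limits (rad/s): [1.89, 1.89, 2.39, 3.14, 3.14, 3.14].

## Interface

Orientations are given as a rotation vector (axis times angle).
In Python, from workcell import state, imaging, ctrl, recognise, silhouettes gives the robot as it stands.
- The arm moves only by the tool carry_out, never from a script. Its argument "rows" is a list of rows, each a list of 4 numbers: the shift along the tool's x, y, z each as a share of 750 mm, from -1 to 1, then the turn about the tool's z as a share of 45 degrees, from -1 to 1. A call has 1 to 10 rows; each row is the pose to reach, as a shift and turn from the pose commanded when the call began, along the tool's axes at that moment; what a row does not reach only later rows make up. A row lasts 1/12 s, in which the tool goes at most 41.7 mm and 7.16 degrees, less where a joint would pass 70% of its speed; a pose out of reach is approached as far as the arm can. A call with a number of a shift or a turn outside -1 to 1 is refused whole. A call with a gripper value outside its range is refused whole. "gripper" is the finger opening in mm, from 0 to 91.2, set as the call begins (left out, the last holds). The fingers move at their own pace and stop on an object; "grip_force" is the grip in N (left out, the last holds). Time passes only in rows, so rows that repeat a pose let the fingers close. It gives the time, the measured TCP pose, the force and the opening at its end, in the units of the state.
- state(): the state, without advancing time (a new reading comes with each control period).
- imaging.get_image(name): name is "scene" or "top" or "wrist"; returns a dict with "pixels" (384x512x3 uint8, red, green, blue), "fx", "fy", "cx", "cy" (pixels), "pose" (4x4, takes a point from camera to world coordinates); the wrist camera has in their place "tool_from_camera" (4x4, takes a point from camera to tool coordinates, whose origin is the TCP and whose axes are the flange's). Camera axes: x right, y down, z forward; pixel columns grow to the right and rows downward; lengths in m; the calibration is good to about 2 mm. A picture is of the moment at which its call begins: read the wrist's pose just before it. There is no depth.
- ctrl.finish_job(): hands the job in, once; it reports no verdict.
Trained networks look in the newest picture that a camera, given by its name, has taken for a name from the list of things; names that differ only in an ending like _2 or _b are one class to them, and where a whole thing is asked for, a point or a joint stands for the part that bears it (a point fixed in the world has none). Each returns a list of dicts, best first, with "score" (0 to 1); they miss things now and then, are a little off and sometimes report something else, mostly with a low value. They report only what shows in the picture. A call takes as long as a camera call. They do not tell look-alikes from the thing itself.
- recognise(query, camera): "bbox" ([left, top, right, bottom] in pixels, round what is visible of it).
- silhouettes(query, camera): "pixels" (384x512 bool, what is visible of it) and "bbox" ([left, top, right, bottom] in pixels, round what is visible of it).
The state is a dict: "t": time; "qpos": joint angles; "joint_velocities": joint speeds; "tau": joint torques, N m; "ee_pos": TCP position; "ee_rot": TCP orientation; "ft_force": force on the tool from outside, world axes, zero at the start; "wrist_torque": the same for the moment, N m; "gripper_width": finger opening in m.
Only numpy, scipy, OpenCV 4.12 (cv2) and the standard library are available. Lean on these libraries where they do the work, as an engineer would, in place of code of your own. Each camera call takes 0.05 s, during which the arm holds its last target. There are 200 camera calls.

## Working session

There is one attempt and no reset: what is moved stays moved. The work goes in short steps, Python scripts to look and compute and a tool call to move; the robot and the scene stay as the last step left them, time stands still between calls to the robot, and variables do not carry over. Pictures are saved under pics/ and viewed, about 12 in all and at most 16, crops included, and the job is handed in when it is done.

Besides the shell and the picture viewer there is one more tool, called as name(argument=value, ...), one argument or row to a line, values as JSON. carry_out: Moves the arm, as the interface text tells. Shift numbers are shares of 750 mm and turn numbers shares of 45 degrees, none past 1 either way. Its arguments: {"type":"object","properties":{"rows":{"type":"array"},"gripper":{"type":"number"},"grip_force":{"type":"number"}},"required":["rows"]}

```bash
mkdir -p pics; ls; cat > h.py <<'E'
import numpy as np, cv2
from workcell import state, imaging, ctrl, recognise, silhouettes
from scipy.spatial.transform import Rotation as R
def cam(name):
    s=state(); im=imaging.get_image(name)
    if 'pose' in im: T=np.array(im['pose'])
    else:
        W=np.eye(4); W[:3,:3]=R.from_rotvec(s['ee_rot']).as_matrix(); W[:3,3]=s['ee_pos']; T=W@np.array(im['tool_from_camera'])
    return im,T
def save(im,fn): cv2.imwrite('pics/'+fn,np.array(im['pixels'])[:,:,::-1])
def ray(im,T,u,v,z):
    d=T[:3,:3]@np.array([(u-im['cx'])/im['fx'],(v-im['cy'])/im['fy'],1]); o=T[:3,3]
    return o+d*(z-o[2])/d[2]
def proj(im,T,p):
    q=T[:3,:3].T@(np.array(p)-T[:3,3]); return np.array([im['cx']+im['fx']*q[0]/q[2],im['cy']+im['fy']*q[1]/q[2]])
E
python3 - <<'E'
from h import *
for n in ['top','scene']:
    im,T=cam(n); save(im,n+'0.png'); print(n,im['fx'],T.round(3).tolist())
    for q in ['green_jar_1_center','amber_jar_1_center','green_cap_1_center']:
        for r in recognise(q,n): 
            b=r['bbox'];print(q,round(r['score'],2),[int(x) for x in b],ray(im,T,(b[0]+b[2])/2,(b[1]+b[3])/2,.077).round(3))
a=cv2.imread('pics/top0.png');b=cv2.imread('pics/scene0.png')
E
```

```text
pics
top 420.13797401386506 [[0.003, -0.993, 0.119, 0.429], [-1.0, -0.001, 0.024, 0.092], [-0.023, -0.119, -0.993, 1.184], [0.0, 0.0, 0.0, 1.0]]
green_jar_1_center 0.87 [258, 258, 278, 287] [0.342 0.087 0.077]
green_jar_1_center 0.67 [224, 213, 246, 235] [0.467 0.174 0.077]
amber_jar_1_center 0.7 [385, 246, 397, 268] [ 0.383 -0.231  0.077]
green_cap_1_center 0.62 [262, 225, 286, 244] [0.439 0.071 0.077]
scene 477.6797352734938 [[-0.3, 0.743, -0.599, 1.426], [0.954, 0.236, -0.185, 0.351], [0.003, -0.627, -0.779, 1.185], [0.0, 0.0, 0.0, 1.0]]
green_jar_1_center 0.86 [252, 173, 268, 187] [0.507 0.083 0.077]
green_jar_1_center 0.86 [264, 138, 281, 167] [0.381 0.088 0.077]
green_jar_1_center 0.67 [317, 162, 336, 179] [0.406 0.27  0.077]
green_jar_1_center 0.65 [283, 171, 302, 199] [0.494 0.183 0.077]
green_jar_1_center 0.38 [152, 219, 183, 254] [ 0.782 -0.101  0.077]
amber_jar_1_center 0.5 [165, 135, 184, 152] [ 0.439 -0.229  0.077]
green_cap_1_center 0.55 [252, 157, 268, 175] [0.45  0.067 0.077]
green_cap_1_center 0.35 [253, 170, 271, 187] [0.497 0.087 0.077]
```

```bash
python3 - <<'E'
import cv2
for n in ['top','scene']:
    cv2.imwrite(f'pics/{n}0b.png',cv2.resize(cv2.imread(f'pics/{n}0.png'),(800,600),interpolation=cv2.INTER_CUBIC))
E
```

```text
(no output)
```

View pics/top0b.png

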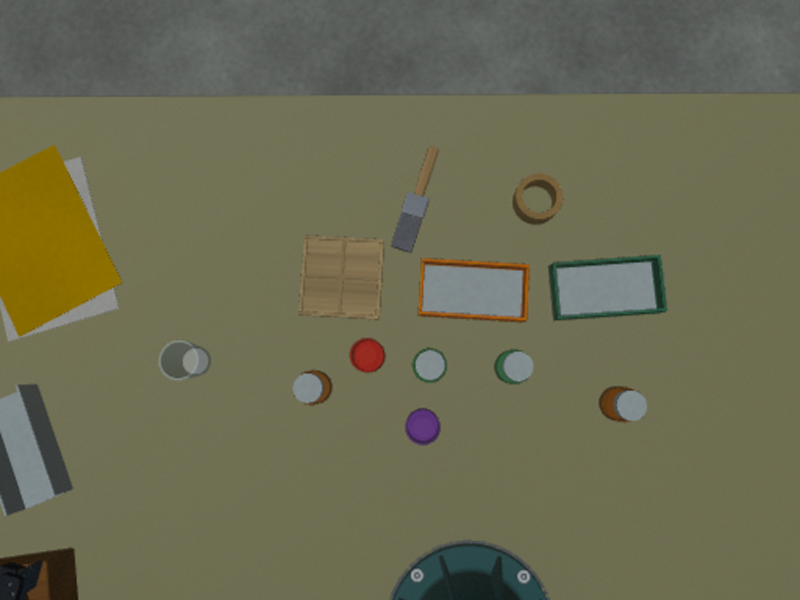

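View pics/scene0b.png

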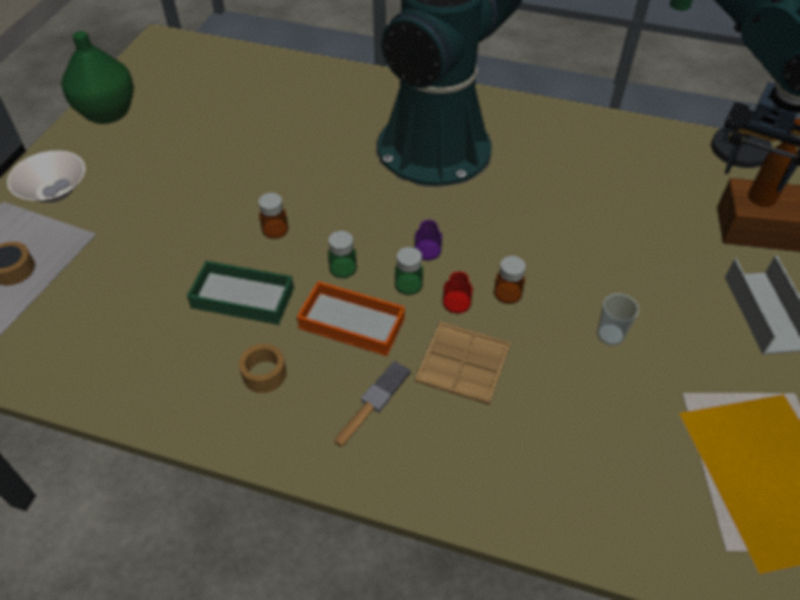

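All four jars are capped: amber at (315,388) and (625,405), green at (430,365) and (515,367) in the 800-px top view. Red (367,355) and purple (422,426) are decoys. The holder is at (342,277), the orange crate at (474,290) and the green crate at (607,287).

```bash
cat >> h.py <<'E'
def caps(im,T,z=.088):
    """white round blobs in the jar area (top view) -> world xy at height z"""
    hsv=cv2.cvtColor(np.array(im['pixels']),cv2.COLOR_RGB2HSV)
    m=((hsv[...,1]<55)&(hsv[...,2]>110)).astype(np.uint8)
    n,l,st,c=cv2.connectedComponentsWithStats(m)
    return [(c[i].round(1),st[i][2:5],ray(im,T,*c[i],z).round(4)) for i in range(1,n) if 120<st[i][4]<5000]
def boxes(im,T):
    hsv=cv2.cvtColor(np.array(im['pixels']),cv2.COLOR_RGB2HSV)
    h,s,v=[hsv[...,i].astype(int) for i in range(3)]
    for nm,m,z in [('green',(h>55)&(h<95)&(s>90),.04),('orange',(h>5)&(h<17)&(s>150),.04),('wood',(h>8)&(h<22)&(s<150)&(s>60)&(v>110),.012)]:
        m=cv2.morphologyEx(m.astype(np.uint8),cv2.MORPH_CLOSE,np.ones((3,3)))
        cs,_=cv2.findContours(m,cv2.RETR_EXTERNAL,cv2.CHAIN_APPROX_NONE)
        for c in cs:
            r=cv2.minAreaRect(c)
            if min(r[1])<30 : continue
            P=np.array([ray(im,T,*p,z) for p in cv2.boxPoints(r)])
            e=P[1]-P[0];f=P[2]-P[1]; print(nm,np.round(r[0],1),P.mean(0).round(4),'sides',np.hypot(*e[:2]).round(4),np.degrees(np.arctan2(e[1],e[0])).round(1),np.hypot(*f[:2]).round(4),np.degrees(np.arctan2(f[1],f[0])).round(1))
E
python3 - <<'E'
from h import *
im,T=cam('top')
for c in caps(im,T): print(c)
boxes(im,T)
s=state();print(s['t'],s['ee_pos'],R.from_rotvec(s['ee_rot']).as_matrix().round(3),s['ft_force'])
w,_=cam('wrist');print(np.array(w['tool_from_camera']).round(3),w['fx'])
p=np.array(im['pixels']);print(p[177,218],p[250,200],p[180,350],p[184,267])
E
```

```text
(array([ 52.3, 118.6]), array([ 24,  52, 331], dtype=int32), array([0.7518, 0.6735, 0.088 ]))
(array([264.9, 130.7]), array([ 16,  16, 174], dtype=int32), array([0.7167, 0.0966, 0.088 ]))
(array([387.6, 184.1]), array([  64,   34, 1818], dtype=int32), array([ 0.5728, -0.2241,  0.088 ]))
(array([302. , 185.7]), array([  64,   33, 1839], dtype=int32), array([ 0.5684, -0.0009,  0.088 ]))
(array([ 42.1, 201.3]), array([ 76,  35, 659], dtype=int32), array([0.5266, 0.687 , 0.088 ]))
(array([124.4, 230.7]), array([ 16,  17, 214], dtype=int32), array([0.4497, 0.464 , 0.088 ]))
(array([274.7, 233.2]), array([ 19,  19, 276], dtype=int32), array([0.4443, 0.0709, 0.088 ]))
(array([331.8, 234. ]), array([ 20,  19, 296], dtype=int32), array([ 0.4428, -0.0765,  0.088 ]))
(array([196., 248.]), array([ 19,  19, 288], dtype=int32), array([0.4056, 0.275 , 0.088 ]))
(array([ 15. , 288.9]), array([  40,   80, 1392], dtype=int32), array([0.2989, 0.7433, 0.088 ]))
(array([404.3, 259.3]), array([ 20,  20, 307], dtype=int32), array([ 0.3789, -0.26  ,  0.088 ]))
green [300.5 366. ] [0.1012 0.0038 0.04  ] sides 0.2534 -89.5 0.0848 178.7
green [389.7 183.5] [ 0.5809 -0.2436  0.04  ] sides 0.1922 -85.7 0.1004 -178.3
orange [ 25.  370.1] [0.0834 0.73   0.04  ] sides 0.1244 -81.9 0.0806 -168.2
orange [303.  185.3] [ 0.5761 -0.0076  0.04  ] sides 0.1031 -3.3 0.1912 -93.4
wood [218.  176.9] [0.6036 0.2294 0.012 ] sides 0.1454 -2.0 0.1478 -93.4
0.45 [0.15671609 0.68222828 0.29219931] [[-0.975  0.224 -0.   ]
 [ 0.224  0.975 -0.   ]
 [-0.    -0.    -1.   ]] [-0.02170984  0.38911144  0.62607307]
[[-0.001 -0.96  -0.279  0.079]
 [ 1.    -0.001  0.001 -0.001]
 [-0.002 -0.279  0.96  -0.093]
 [ 0.     0.     0.     1.   ]] 332.135142471902
[121 105  75] [129 140 142] [111 112  85] [113 112  85]
```

carry_out(
  rows=[
    [-0.445,-0.455,0,-0.288],
    [-0.445,-0.455,0,-0.288],
    [-0.445,-0.455,0,-0.288],
    [-0.445,-0.455,0,-0.288],
    [-0.445,-0.455,0,-0.288],
    [-0.445,-0.455,0,-0.288],
    [-0.445,-0.455,0,-0.288],
    [-0.445,-0.455,0,-0.288],
    [-0.445,-0.455,0,-0.288],
    [-0.445,-0.455,0,-0.288],
  ],
  gripper=72,
  grip_force=12,
)

```text
t: 1.33
ee_pos: [0.3746, 0.3249, 0.2925]
ee_rot: [-0.001, 3.141, 0.001]
ft_force: [1.6, 1.1, 0.5]
gripper_width: 0.0719
```

carry_out(
  rows=[
    [-0.0413,-0.0667,0.05,0],
    [-0.0413,-0.0667,0.05,0],
    [-0.0413,-0.0667,0.05,0],
    [-0.0413,-0.0667,0.05,0],
  ],
)

```text
t: 1.67
ee_pos: [0.4052, 0.2758, 0.2543]
ee_rot: [-0.003, -3.14, 0.001]
ft_force: [0.6, 0.2, 0.4]
gripper_width: 0.0714
```

```bash
cat >> h.py <<'E'
def wcap(fn=None,z=.088):
    s=state(); im,T=cam('wrist')
    if fn: save(im,fn)
    print('ee',s['ee_pos'].round(4) if hasattr(s['ee_pos'],'round') else s['ee_pos'])
    for c in caps(im,T,z): print(c)
E
python3 - <<'E'
from h import *
wcap('w1.png')
im,T=cam('top')
for c in caps(im,T): print(c[2])
E
```

```text
ee [0.4052 0.2758 0.2543]
(array([249.2, 201.4]), array([  62,   58, 2763], dtype=int32), array([0.4056, 0.2724, 0.088 ]))
(array([448.9, 218.4]), array([  43,   40, 1358], dtype=int32), array([0.4209, 0.4378, 0.088 ]))
(array([485.4, 230.6]), array([ 44,  34, 186], dtype=int32), array([0.4319, 0.4701, 0.088 ]))
(array([ 17.8, 239.5]), array([  40,   45, 1147], dtype=int32), array([0.4386, 0.0771, 0.088 ]))
[ 0.9877 -0.5079  0.088 ]
[0.9833 0.4561 0.088 ]
[ 1.0269 -0.0185  0.088 ]
[ 0.9524 -0.0635  0.088 ]
[ 9.278e-01 -9.000e-04  8.800e-02]
[0.7511 0.673  0.088 ]
[0.7172 0.096  0.088 ]
[ 0.5724 -0.2241  0.088 ]
[ 0.5684 -0.0008  0.088 ]
[0.5266 0.6868 0.088 ]
[0.4503 0.4777 0.088 ]
[0.4446 0.0704 0.088 ]
[ 0.4429 -0.0762  0.088 ]
[0.2991 0.743  0.088 ]
[ 0.3789 -0.2602  0.088 ]
```

View pics/w1.png

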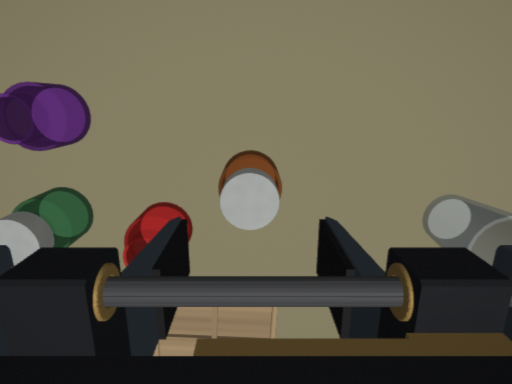

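The wrist view shows the amber cap at (249,201), about 3 mm left of the jaw centre. I'll shift and go down.

carry_out(
  rows=[
    [-0.0005,-0.0033,0.05,0],
    [-0.0005,-0.0033,0.1,0],
    [-0.0005,-0.0033,0.136,0],
    [-0.0005,-0.0033,0.136,0],
    [-0.0005,-0.0033,0.136,0],
  ],
)

```text
t: 2.18
ee_pos: [0.4049, 0.2749, 0.1528]
ee_rot: [0.003, -3.14, 0.001]
ft_force: [0.4, -0.4, 0.6]
gripper_width: 0.0719
```

carry_out(
  rows=[
    [0,0,0,0],
    [0,0,0,0],
    [0,0,0,0],
    [0,0,0,0],
    [0,0,0,0],
    [0,0,0,0],
  ],
  gripper=40,
)

```text
t: 2.68
ee_pos: [0.406, 0.2746, 0.154]
ee_rot: [-0.0, 3.14, 0.002]
ft_force: [-2.2, -0.9, 12.3]
gripper_width: 0.0488
```

carry_out(
  rows=[
    [0,0,-0.03,0],
    [0,0,-0.08,0],
    [0,0,-0.1,0],
    [-0.315,-0.0127,-0.1,0],
    [-0.315,-0.0127,-0.1,0],
    [-0.315,-0.0127,-0.1,0],
    [-0.315,-0.0127,-0.1,0],
    [-0.315,-0.0127,-0.1,0],
    [-0.315,-0.0127,-0.1,0],
    [-0.315,-0.0127,-0.1,0],
  ],
)

```text
t: 3.52
ee_pos: [0.6464, 0.2642, 0.2286]
ee_rot: [0.002, 3.138, 0.001]
ft_force: [-0.6, -0.1, -0.1]
gripper_width: 0.0487
```

```bash
python3 - <<'E'
from h import *
wcap('w2.png')
im,T=cam('top')
save(im,'t2.png')
for c in caps(im,T): 
    if c[2][0]<.5: print(c[2])
E
```

```text
ee [0.6464 0.2642 0.2286]
(array([ 14.7, 116.1]), array([  36,   98, 2879], dtype=int32), array([0.5779, 0.1019, 0.088 ]))
(array([252.8, 247.2]), array([  92,   63, 4932], dtype=int32), array([0.6762, 0.2638, 0.088 ]))
[0.4538 0.4803 0.088 ]
[0.4445 0.0702 0.088 ]
[ 0.4427 -0.0762  0.088 ]
[0.2989 0.7428 0.088 ]
[ 0.3791 -0.2596  0.088 ]
```

View pics/w2.png

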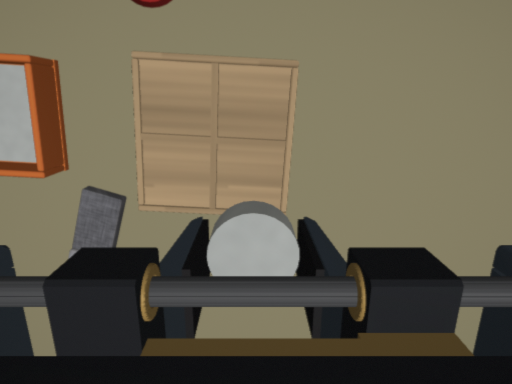

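The wrist view shows the whole tray, with rim corners at (133,53), (298,64), (288,216) and (137,213). I'll compute its pose from those and hold it against the top view.

```bash
python3 - <<'E'
from h import *
im,T=cam('wrist')
P=np.array([ray(im,T,u,v,.012)[:2] for u,v in [(133,53),(298,64),(288,216),(137,213)]])
print(P.round(4),P.mean(0).round(4),'divider x',ray(im,T,214,136,.011).round(4))
for i in range(4):
    e=P[(i+1)%4]-P[i];print(np.hypot(*e).round(4),np.degrees(np.arctan2(e[1],e[0])).round(1))
hsv=cv2.cvtColor(np.array(im['pixels']),cv2.COLOR_RGB2HSV);print(state()['ee_pos'])
E
```

```text
[[0.5243 0.1615]
 [0.5333 0.3035]
 [0.673  0.2988]
 [0.6696 0.1506]] [0.6    0.2286] divider x [0.595  0.2285 0.011 ]
0.1424 86.4
0.1398 -1.9
0.1483 -91.3
0.1457 175.7
[0.64106217 0.26455333 0.22764774]
```

carry_out(
  rows=[
    [0.0027,-0.002,0.05,0],
    [0.0027,-0.002,0.1,0],
    [0.0027,-0.002,0.14,0],
    [0.0027,-0.002,0.165,0],
    [0.0027,-0.002,0.175,0],
    [0.0027,-0.002,0.175,0],
    [0.0027,-0.002,0.175,0],
  ],
)

```text
t: 4.25
ee_pos: [0.6395, 0.2636, 0.0976]
ee_rot: [-0.001, 3.141, 0.0]
ft_force: [0.8, 0.1, 0.5]
gripper_width: 0.0485
```

carry_out(
  rows=[
    [0,0,0.003,0],
    [0,0,0.003,0],
    [0,0,0.003,0],
  ],
)

```text
t: 4.5
ee_pos: [0.64, 0.2635, 0.0954]
ee_rot: [-0.001, 3.14, 0.001]
ft_force: [0.1, 0.4, -0.6]
gripper_width: 0.0486
```

carry_out(
  rows=[
    [0,0,0,0],
    [0,0,0,0],
    [0,0,0,0],
    [0,0,-0.03,0],
    [0,0,-0.08,0],
    [0,0,-0.13,0],
    [0,0,-0.18,0],
    [0,0,-0.2,0],
  ],
  gripper=60,
)

```text
t: 5.17
ee_pos: [0.6411, 0.2638, 0.2497]
ee_rot: [-0.001, 3.136, 0.003]
ft_force: [0.9, 0.1, 0.1]
gripper_width: 0.06
```

```bash
python3 - <<'E'
from h import *
wcap('w3.png',.028)
E
```

```text
ee [0.6411 0.2638 0.2497]
(array([ 22.4, 118.3]), array([  51,   92, 4098], dtype=int32), array([0.5795, 0.0522, 0.028 ]))
(array([251.9, 180.9]), array([  51,   49, 1977], dtype=int32), array([0.6391, 0.2632, 0.028 ]))
```

View pics/w3.png

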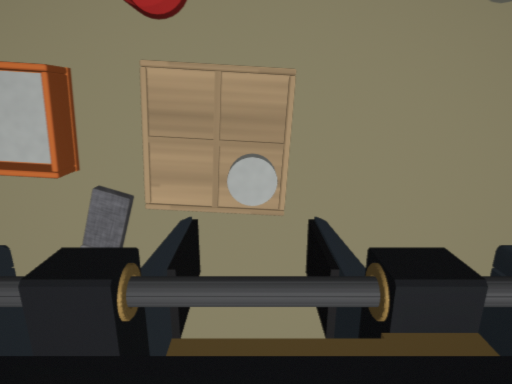

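The cap is flat in its pocket at (.639,.263). Next is the green jar at y=.07.

carry_out(
  rows=[
    [0.26,-0.258,0,0],
    [0.26,-0.258,0,0],
    [0.26,-0.258,0,0],
    [0.26,-0.258,0,0],
    [0.26,-0.258,0,0],
    [0.26,-0.258,0,0],
    [0.26,-0.258,0,0],
    [0.26,-0.258,0,0],
    [0.26,-0.258,0,0],
  ],
  gripper=72,
)

```text
t: 5.97
ee_pos: [0.4441, 0.0691, 0.2441]
ee_rot: [-0.002, -3.142, -0.0]
ft_force: [0.9, 0.3, 0.7]
gripper_width: 0.0717
```

```bash
python3 - <<'E'
from h import *
wcap()
E
```

```text
ee [0.4441 0.0691 0.2441]
(array([ 67.3, 203.4]), array([  64,   62, 3017], dtype=int32), array([ 0.4427, -0.0767,  0.088 ]))
(array([253.3, 205.3]), array([  64,   60, 2975], dtype=int32), array([0.4446, 0.0691, 0.088 ]))
(array([218.2, 318.1]), array([  92,   25, 2008], dtype=int32), array([0.548 , 0.0383, 0.088 ]))
```

carry_out(
  rows=[
    [0,0,0.05,0],
    [0,0,0.1,0],
    [0,0,0.123,0],
    [0,0,0.123,0],
    [0,0,0.123,0],
  ],
)

```text
t: 6.43
ee_pos: [0.4451, 0.0703, 0.1515]
ee_rot: [0.002, -3.14, 0.0]
ft_force: [-0.4, 0.7, 0.5]
gripper_width: 0.0723
```

carry_out(
  rows=[
    [0,0,0,0],
    [0,0,0,0],
    [0,0,0,0],
    [0,0,0,0],
    [0,0,0,0],
  ],
  gripper=40,
)

```text
t: 6.85
ee_pos: [0.4453, 0.0698, 0.1529]
ee_rot: [-0.0, 3.14, 0.0]
ft_force: [-2.1, 1.0, 8.8]
gripper_width: 0.0486
```

carry_out(
  rows=[
    [0,0,-0.03,0],
    [0,0,-0.08,0],
    [0,0,-0.1,0],
    [-0.158,0.167,-0.1,0],
    [-0.158,0.167,-0.1,0],
    [-0.158,0.167,-0.1,0],
    [-0.158,0.167,-0.1,0],
    [-0.158,0.167,-0.1,0],
    [-0.158,0.167,-0.1,0],
    [-0.158,0.167,-0.1,0],
  ],
)

```text
t: 7.68
ee_pos: [0.5624, 0.1948, 0.2267]
ee_rot: [0.001, -3.141, 0.001]
ft_force: [-0.2, 0.3, -1.1]
gripper_width: 0.0485
```

```bash
python3 -c "
from h import *
wcap();print(state()['ee_pos'])"
```

```text
ee [0.5624 0.1948 0.2267]
(array([252.8, 247.3]), array([  93,   63, 4965], dtype=int32), array([0.5908, 0.1943, 0.088 ]))
[0.56206583 0.19426151 0.22672397]
```

Go down to about .095.

carry_out(
  rows=[
    [0,0,0.05,0],
    [0,0,0.1,0],
    [0,0,0.14,0],
    [0,0,0.165,0],
    [0,0,0.176,0],
    [0,0,0.176,0],
    [0,0,0.176,0],
  ],
)

```text
t: 8.32
ee_pos: [0.5631, 0.1945, 0.0959]
ee_rot: [0.0, 3.141, 0.0]
ft_force: [0.4, -0.8, 0.4]
gripper_width: 0.0486
```

carry_out(
  rows=[
    [0,0,0,0],
    [0,0,0,0],
    [0,0,0,0],
    [0,0,-0.03,0],
    [0,0,-0.08,0],
    [0,0,-0.13,0],
    [0,0,-0.18,0],
    [0,0,-0.2,0],
  ],
  gripper=60,
)

```text
t: 8.98
ee_pos: [0.5646, 0.1955, 0.2507]
ee_rot: [-0.001, 3.136, 0.003]
ft_force: [0.9, 0.7, 1.9]
gripper_width: 0.0599
```

carry_out(
  rows=[
    [0.161,-0.362,0,0],
    [0.161,-0.362,0,0],
    [0.161,-0.362,0,0],
    [0.161,-0.362,0,0],
    [0.161,-0.362,0,0],
    [0.161,-0.362,0,0],
    [0.161,-0.362,0,0],
    [0.161,-0.362,0,0],
    [0.161,-0.362,0,0],
  ],
  gripper=72,
)

```text
t: 9.73
ee_pos: [0.4417, -0.0782, 0.2456]
ee_rot: [0.005, 3.141, -0.0]
ft_force: [-0.8, -0.1, 0.3]
gripper_width: 0.0721
```

```bash
python3 -c "
from h import *
wcap();print(state()['ee_pos'])
im,T=cam('top')
for c in caps(im,T,.028): 
    if c[2][0]<.66: print(c[2])"
```

```text
ee [ 0.4417 -0.0782  0.2456]
(array([ 17.3, 126.6]), array([  41,   68, 2274], dtype=int32), array([ 0.3811, -0.2524,  0.088 ]))
(array([255.1, 205.1]), array([  63,   59, 2934], dtype=int32), array([ 0.4429, -0.0768,  0.088 ]))
(array([261.4, 274.3]), array([ 61,   3, 125], dtype=int32), array([ 0.5042, -0.0717,  0.088 ]))
(array([176.4, 320.3]), array([ 12,  22, 163], dtype=int32), array([ 0.5491, -0.1464,  0.088 ]))
(array([286. , 316.9]), array([ 101,   23, 1962], dtype=int32), array([ 0.5461, -0.05  ,  0.088 ]))
[ 0.44246218 -0.07712699  0.24559043]
[0.6396 0.2647 0.028 ]
[ 0.5803 -0.2413  0.028 ]
[ 0.576  -0.0059  0.028 ]
[0.5629 0.1964 0.028 ]
[0.5319 0.7191 0.028 ]
[0.4516 0.4988 0.028 ]
[0.2919 0.7785 0.028 ]
```

carry_out(
  rows=[
    [0,0.0005,0.05,0],
    [0,0.0005,0.1,0],
    [0,0.0005,0.123,0],
    [0,0.0005,0.123,0],
    [0,0.0005,0.123,0],
  ],
)

```text
t: 10.25
ee_pos: [0.4428, -0.0751, 0.1525]
ee_rot: [0.003, -3.14, -0.001]
ft_force: [0.1, -0.1, 0.2]
gripper_width: 0.0721
```

carry_out(
  rows=[
    [0,0,0,0],
    [0,0,0,0],
    [0,0,0,0],
    [0,0,0,0],
    [0,0,0,0],
  ],
  gripper=40,
)

```text
t: 10.67
ee_pos: [0.4431, -0.0762, 0.1537]
ee_rot: [-0.0, 3.14, -0.0]
ft_force: [-1.0, 2.5, 10.9]
gripper_width: 0.0483
```

carry_out(
  rows=[
    [0,0,-0.05,0],
    [0,0,-0.1,0],
    [-0.2564,0.3567,-0.1,0],
    [-0.2564,0.3567,-0.1,0],
    [-0.2564,0.3567,-0.1,0],
    [-0.2564,0.3567,-0.1,0],
    [-0.2564,0.3567,-0.1,0],
    [-0.2564,0.3567,-0.1,0],
    [-0.2564,0.3567,-0.1,0],
    [-0.2564,0.3567,-0.1,0],
  ],
)

```text
t: 11.5
ee_pos: [0.6357, 0.1937, 0.2281]
ee_rot: [-0.001, 3.141, 0.0]
ft_force: [0.1, 0.1, -0.0]
gripper_width: 0.049
```

carry_out(
  rows=[
    [-0.2564,0.3567,0,0],
  ],
)

```text
t: 11.58
ee_pos: [0.6596, 0.2269, 0.228]
ee_rot: [-0.001, 3.142, -0.0]
ft_force: [0.2, -0.7, -1.0]
gripper_width: 0.0489
```

That extra row was my mistake: shifts start from the new commanded pose, so it overshot. It did no harm in free air, so I'll settle and read the pose.

carry_out(
  rows=[
    [0.0324,-0.0451,0,0],
    [0.0324,-0.0451,0,0],
    [0.0324,-0.0451,0,0],
    [0.0324,-0.0451,0,0],
  ],
)

```text
t: 11.92
ee_pos: [0.6347, 0.1913, 0.2281]
ee_rot: [0.0, 3.141, 0.0]
ft_force: [0.1, 0.3, 0.7]
gripper_width: 0.0488
```

```bash
python3 -c "
from h import *
cam('wrist');print(state()['ee_pos']);cam('wrist');print(state()['ee_pos'])"
```

```text
[0.63485557 0.19138508 0.22827701]
[0.63491181 0.19144424 0.22833187]
```

carry_out(
  rows=[
    [0,-0.001,0.05,0],
    [0,-0.001,0.1,0],
    [0,-0.001,0.14,0],
    [0,-0.001,0.165,0],
    [0,-0.001,0.177,0],
    [0,-0.001,0.177,0],
    [0,-0.001,0.177,0],
  ],
)

```text
t: 12.6
ee_pos: [0.6352, 0.1908, 0.0957]
ee_rot: [-0.0, 3.141, 0.0]
ft_force: [-0.4, -0.5, -1.0]
gripper_width: 0.0484
```

carry_out(
  rows=[
    [0,0,0,0],
    [0,0,0,0],
    [0,0,0,0],
    [0,0,-0.03,0],
    [0,0,-0.08,0],
    [0,0,-0.13,0],
    [0,0,-0.18,0],
    [0,0,-0.2,0],
  ],
  gripper=57,
)

```text
t: 13.27
ee_pos: [0.6363, 0.1911, 0.251]
ee_rot: [-0.001, 3.135, 0.003]
ft_force: [1.2, 0.9, 1.3]
gripper_width: 0.057
```

carry_out(
  rows=[
    [0.341,-0.601,0,0],
    [0.341,-0.601,0,0],
    [0.341,-0.601,0,0],
    [0.341,-0.601,0,0],
    [0.341,-0.601,0,0],
    [0.341,-0.601,0,0],
    [0.341,-0.601,0,0],
    [0.341,-0.601,0,0],
    [0.341,-0.601,0,0],
    [0.341,-0.601,0,0],
  ],
  gripper=72,
)

```text
t: 14.1
ee_pos: [0.4279, -0.1732, 0.2455]
ee_rot: [-0.001, 3.141, -0.001]
ft_force: [1.6, -0.3, -0.2]
gripper_width: 0.072
```

carry_out(
  rows=[
    [0.067,-0.118,0,0],
    [0.067,-0.118,0,0],
    [0.067,-0.118,0,0],
    [0.067,-0.118,0,0],
    [0.067,-0.118,0,0],
  ],
)

```text
t: 14.52
ee_pos: [0.3786, -0.261, 0.2452]
ee_rot: [0.003, 3.141, -0.0]
ft_force: [-0.4, -0.1, 0.0]
gripper_width: 0.0721
```

```bash
python3 -c "
from h import *
wcap();print(state()['ee_pos'])
im,T=cam('top')
for c in caps(im,T): 
    if c[2][0]<.66: print(c[2])"
```

```text
ee [ 0.3786 -0.261   0.2452]
(array([254. , 205.6]), array([  63,   60, 2929], dtype=int32), array([ 0.3799, -0.2604,  0.088 ]))
(array([287.9, 335.2]), array([132,  10, 749], dtype=int32), array([ 0.5015, -0.2303,  0.088 ]))
[ 0.37895229 -0.26026696  0.24513829]
[0.6289 0.2561 0.088 ]
[0.6245 0.1873 0.088 ]
[ 0.5727 -0.2239  0.088 ]
[ 0.5684 -0.0008  0.088 ]
[0.5563 0.1912 0.088 ]
[0.5266 0.6869 0.088 ]
[0.4497 0.464  0.088 ]
[0.2987 0.7433 0.088 ]
```

carry_out(
  rows=[
    [-0.001,0,0.05,0],
    [-0.001,0,0.1,0],
    [-0.001,0,0.123,0],
    [-0.001,0,0.123,0],
    [-0.001,0,0.123,0],
  ],
)

```text
t: 15.03
ee_pos: [0.38, -0.2594, 0.1525]
ee_rot: [0.003, -3.14, -0.002]
ft_force: [0.8, -0.3, 0.1]
gripper_width: 0.0718
```

carry_out(
  rows=[
    [0,0,0,0],
    [0,0,0,0],
    [0,0,0,0],
    [0,0,0,0],
    [0,0,0,0],
  ],
  gripper=40,
)

```text
t: 15.45
ee_pos: [0.3803, -0.2606, 0.1537]
ee_rot: [-0.0, 3.14, -0.001]
ft_force: [-0.5, 3.0, 9.7]
gripper_width: 0.0485
```

carry_out(
  rows=[
    [0,0,-0.05,0],
    [0,0,-0.1,0],
    [-0.249,0.703,-0.1,0],
    [-0.249,0.703,-0.1,0],
    [-0.249,0.703,-0.1,0],
    [-0.249,0.703,-0.1,0],
    [-0.249,0.703,-0.1,0],
    [-0.249,0.703,-0.1,0],
    [-0.249,0.703,-0.1,0],
    [-0.249,0.703,-0.1,0],
  ],
)

```text
t: 16.28
ee_pos: [0.4912, 0.0561, 0.2283]
ee_rot: [-0.001, 3.141, 0.0]
ft_force: [1.1, -1.4, -0.6]
gripper_width: 0.0486
```

```bash
python3 -c "
from h import *
cam('wrist');cam('wrist');cam('wrist');print(state()['ee_pos'])"
```

```text
[0.49147922 0.0561169  0.22811621]
```

carry_out(
  rows=[
    [-0.1007,0.2813,0,0],
    [-0.1007,0.2813,0,0],
    [-0.1007,0.2813,0,0],
    [-0.1007,0.2813,0,0],
    [-0.1007,0.2813,0,0],
    [-0.1007,0.2813,0,0],
    [-0.1007,0.2813,0,0],
    [-0.1007,0.2813,0,0],
  ],
)

```text
t: 17.1
ee_pos: [0.5663, 0.2641, 0.2275]
ee_rot: [0.001, -3.141, 0.001]
ft_force: [0.4, -0.3, 0.3]
gripper_width: 0.0486
```

carry_out(
  rows=[
    [0,0,0.05,0],
    [0,0,0.1,0],
    [0,0,0.14,0],
    [0,0,0.165,0],
    [0,0,0.177,0],
    [0,0,0.177,0],
    [0,0,0.177,0],
  ],
)

```text
t: 17.68
ee_pos: [0.5665, 0.2638, 0.0956]
ee_rot: [-0.001, -3.142, 0.0]
ft_force: [0.5, -0.2, 0.8]
gripper_width: 0.0484
```

carry_out(
  rows=[
    [0,0,0,0],
    [0,0,0,0],
    [0,0,0,0],
    [0,0,-0.03,0],
    [0,0,-0.08,0],
    [0,0,-0.13,0],
    [0,0,-0.18,0],
    [0,0,-0.24,0],
    [0,0,-0.24,0],
  ],
  gripper=57,
)

```text
t: 18.43
ee_pos: [0.5687, 0.2661, 0.2832]
ee_rot: [-0.001, 3.132, 0.006]
ft_force: [1.0, 0.6, 1.0]
gripper_width: 0.0571
```

```bash
python3 - <<'E'
from h import *
wcap('w4.png',.028)
im,T=cam('top'); save(im,'t4.png')
a=cv2.imread('pics/t4.png')[130:300,170:460];b=cv2.imread('pics/w4.png')
a=cv2.resize(a,(580,340)); b=cv2.resize(b[:230,:],(580,260)); cv2.imwrite('pics/c4.png',np.vstack([a,b]))
E
```

```text
ee [0.5687 0.2661 0.2832]
(array([472.2,  58. ]), array([  67,   77, 2013], dtype=int32), array([0.4532, 0.4806, 0.028 ]))
(array([185.1, 168.3]), array([  48,   46, 1660], dtype=int32), array([0.5623, 0.195 , 0.028 ]))
(array([250.2, 171.5]), array([  46,   45, 1640], dtype=int32), array([0.5659, 0.2642, 0.028 ]))
(array([182.8, 224.1]), array([ 44,  33, 535], dtype=int32), array([0.6258, 0.1886, 0.028 ]))
(array([249.5, 234.6]), array([  44,   40, 1383], dtype=int32), array([0.6388, 0.2632, 0.028 ]))
```

View pics/c4.png

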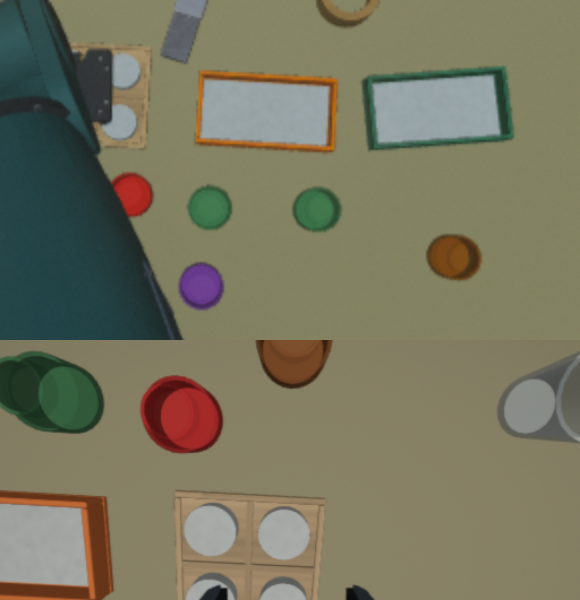

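All four caps lie flat in their own pockets. The open jars are still standing: green at (209,208) and (316,209) in the crop, amber at (453,257). Now I'll locate the jars by fitting a model outline.

```bash
cat >> h.py <<'E'
from scipy.optimize import least_squares
RING=[(30,0),(30,46),(20,56),(20,76)]
def jarpts(x,y,z0=0):
    a=np.linspace(0,2*np.pi,48); return np.array([[x+r*np.cos(t)/1e3,y+r*np.sin(t)/1e3,z0+z/1e3] for r,z in RING for t in a])
def jars(name,z0=0,amin=150,fn=None):
    im,T=cam(name)
    if fn: save(im,fn)
    hsv=cv2.cvtColor(np.array(im['pixels']),cv2.COLOR_RGB2HSV); h,s,v=[hsv[...,i].astype(int) for i in range(3)]
    for nm,m in [('green',(h>60)&(h<90)&(s>95)),('amber',(h>4)&(h<16)&(s>150))]:
        m=cv2.morphologyEx(m.astype(np.uint8),cv2.MORPH_OPEN,np.ones((3,3)))
        n,l,st,c=cv2.connectedComponentsWithStats(m)
        for i in range(1,n):
            if st[i][4]<amin: continue
            b=np.array([st[i][0],st[i][1],st[i][0]+st[i][2],st[i][1]+st[i][3]])-.5
            if b[0]<1 or b[1]<1 or b[2]>510 or b[3]>382: continue
            def f(p):
                q=np.array([proj(im,T,k) for k in jarpts(*p,z0)]); return np.r_[q.min(0),q.max(0)]-b
            r=least_squares(f,ray(im,T,*c[i],.04)[:2])
            print(nm,st[i][4],'fill',round(st[i][4]/st[i][2]/st[i][3],2),r.x.round(4),'res',r.fun.round(1))
E
python3 -c "
from h import *
jars('top')"
```

```text
green 201 fill 0.4 [ 0.5883 -0.3256] res [-7.5  6.   7.  -6.2]
green 323 fill 0.81 [0.4442 0.0707] res [-1.1 -1.2  1.1  1.2]
green 318 fill 0.8 [ 0.4419 -0.0739] res [-2.2 -1.2  2.2  1.2]
amber 239 fill 0.71 [ 0.3801 -0.2509] res [-5.8 -1.1  5.6  1. ]
```

carry_out(
  rows=[
    [0.215,0.012,0.05,0],
    [0.215,0.012,0.05,0],
    [0.215,0.012,0.05,0],
    [0.215,0.012,0.05,0],
    [0.215,0.012,0.05,0],
    [0.215,0.012,0.05,0],
    [0.215,0.012,0.05,0],
  ],
  gripper=68,
)

```text
t: 19.17
ee_pos: [0.4051, 0.2739, 0.2368]
ee_rot: [0.002, -3.141, 0.001]
ft_force: [0.7, -0.6, 0.1]
gripper_width: 0.0677
```

```bash
python3 -c "
from h import *
jars('wrist',amin=1000,fn='w5.png');print(state()['ee_pos'])"
```

```text
amber 3651 fill 0.76 [0.4062 0.2724] res [-0.8 -1.1  0.8  1. ]
[0.40572852 0.27397125 0.237135  ]
```

View pics/w5.png

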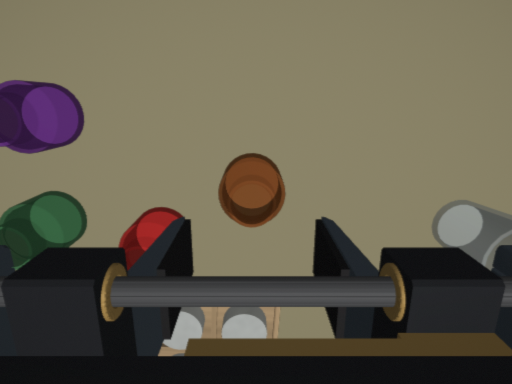

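carry_out(
  rows=[
    [-0.0005,-0.0013,0.05,0],
    [-0.0005,-0.0013,0.1,0],
    [-0.0005,-0.0013,0.129,0],
    [-0.0005,-0.0013,0.129,0],
    [-0.0005,-0.0013,0.129,0],
  ],
)

```text
t: 19.63
ee_pos: [0.4059, 0.2726, 0.1402]
ee_rot: [-0.001, -3.14, 0.002]
ft_force: [1.0, 0.0, 1.8]
gripper_width: 0.0681
```

carry_out(
  rows=[
    [0,0,0,0],
    [0,0,0,0],
    [0,0,0,0],
    [0,0,0,0],
    [0,0,0,0],
    [0,0,0,0],
  ],
  gripper=30,
  grip_force=20,
)

```text
t: 20.13
ee_pos: [0.4059, 0.2731, 0.1415]
ee_rot: [-0.001, 3.14, 0.001]
ft_force: [0.6, -2.7, 9.2]
gripper_width: 0.0393
```

carry_out(
  rows=[
    [0,0,-0.03,0],
    [0,0,-0.08,0],
    [0,0,-0.13,0],
    [0,0,-0.16,0],
    [0,0,-0.16,0],
  ],
)

```text
t: 20.55
ee_pos: [0.4071, 0.2739, 0.2656]
ee_rot: [-0.001, 3.135, 0.006]
ft_force: [1.0, 1.0, -0.5]
gripper_width: 0.0396
```

carry_out(
  rows=[
    [-0.2307,-0.3147,0,0],
    [-0.2307,-0.3147,0,0],
    [-0.2307,-0.3147,0,0],
    [-0.2307,-0.3147,0,0],
    [-0.2307,-0.3147,0,0],
    [-0.2307,-0.3147,0,0],
    [-0.2307,-0.3147,0,0],
    [-0.2307,-0.3147,0,0],
    [-0.2307,-0.3147,0,0],
    [-0.2307,-0.3147,0,0],
  ],
)

```text
t: 21.38
ee_pos: [0.5778, 0.037, 0.2596]
ee_rot: [-0.0, -3.14, -0.0]
ft_force: [-0.2, 0.7, -1.7]
gripper_width: 0.039
```

```bash
python3 -c "
from h import *
im,T=cam('wrist');save(im,'w6.png');s=state();print(s['ee_pos'],s['gripper_width'])
for p in [(.579,.0373),(.5734,-.0525)]: print(proj(im,T,[*p,.006]))
jars('top')"
```

```text
[0.5776798  0.03748802 0.25985256] 0.03903716337474616
[253.23713341 178.18455489]
[168.82886224 173.18786651]
green 188 fill 0.31 [ 0.5965 -0.3181] res [-4.3  3.   4.  -3.2]
amber 231 fill 0.68 [ 0.3829 -0.251 ] res [-4.8 -2.1  4.6  2. ]
```

View pics/w6.png

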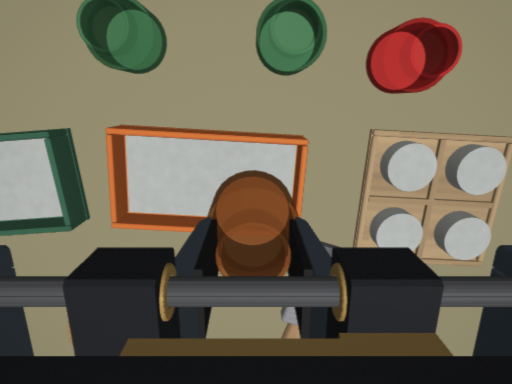

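The jar hangs over the right half of the orange crate. The slot centres project to (253,178) and (169,173), which matches the floor seen. Lowering.

carry_out(
  rows=[
    [-0.001,0,0.05,0],
    [-0.001,0,0.09,0],
    [-0.001,0,0.12,0],
    [-0.001,0,0.138,0],
    [-0.001,0,0.146,0],
    [-0.001,0,0.148,0],
    [-0.001,0,0.148,0],
  ],
)

```text
t: 22.07
ee_pos: [0.5797, 0.0373, 0.1504]
ee_rot: [-0.001, 3.141, 0.0]
ft_force: [0.6, 0.3, -1.7]
gripper_width: 0.0392
```

carry_out(
  rows=[
    [0,0,0.0015,0],
    [0,0,0.0015,0],
  ],
)

```text
t: 22.23
ee_pos: [0.5799, 0.037, 0.1497]
ee_rot: [-0.001, 3.14, 0.0]
ft_force: [-0.0, 0.7, -1.9]
gripper_width: 0.0394
```

carry_out(
  rows=[
    [0,0,0.0015,0],
    [0,0,0.002,0],
    [0,0,0.002,0],
  ],
)

```text
t: 22.48
ee_pos: [0.5796, 0.0369, 0.1478]
ee_rot: [-0.001, 3.141, -0.0]
ft_force: [-2.8, -1.0, 5.0]
gripper_width: 0.0394
```

carry_out(
  rows=[
    [0,0,0,0],
    [0,0,0,0],
    [0,0,0,0],
    [0,0,0,0],
    [0,0,-0.02,0],
    [0,0,-0.06,0],
    [0,0,-0.1,0],
    [0,0,-0.14,0],
    [0,0,-0.14,0],
  ],
  gripper=56,
)

```text
t: 23.23
ee_pos: [0.5816, 0.037, 0.2576]
ee_rot: [-0.001, 3.134, 0.0]
ft_force: [2.3, -0.2, 1.2]
gripper_width: 0.0559
```

carry_out(
  rows=[
    [0.264,-0.397,0,0],
    [0.264,-0.397,0,0],
    [0.264,-0.397,0,0],
    [0.264,-0.397,0,0],
    [0.264,-0.397,0,0],
    [0.264,-0.397,0,0],
    [0.264,-0.397,0,0],
    [0.264,-0.397,0,0],
    [0.264,-0.397,0,0],
    [0.264,-0.397,0,0],
  ],
  gripper=68,
)

```text
t: 24.07
ee_pos: [0.3794, -0.2636, 0.252]
ee_rot: [-0.005, -3.142, 0.001]
ft_force: [0.1, 0.6, -0.2]
gripper_width: 0.068
```

```bash
python3 -c "
from h import *
jars('wrist',amin=1000);print(state()['ee_pos'])
jars('top')"
```

```text
green 2186 fill 0.55 [ 0.4307 -0.0783] res [ -5.  -14.9   4.   13.7]
green 2992 fill 0.57 [ 0.5333 -0.2612] res [ 45.2 -26.9 -45.2  22.3]
amber 3280 fill 0.77 [ 0.3806 -0.2601] res [-0.7 -1.5  0.7  1.4]
[ 0.38037396 -0.26232119  0.25194899]
green 213 fill 0.37 [ 0.5883 -0.323 ] res [-6.4  6.   6.  -6.2]
green 317 fill 0.79 [0.4442 0.0707] res [-1.1 -1.2  1.1  1.2]
green 326 fill 0.82 [ 0.4419 -0.0739] res [-2.2 -1.2  2.2  1.2]
amber 311 fill 0.74 [0.5781 0.0373] res [-1.2 -1.2  1.2  1.2]
```

carry_out(
  rows=[
    [0,0.0028,0.05,0],
    [0,0.0028,0.1,0],
    [0,0.0028,0.14,0],
    [0,0.0028,0.1485,0],
    [0,0.0028,0.1485,0],
    [0,0.0028,0.1485,0],
  ],
)

```text
t: 24.67
ee_pos: [0.3822, -0.2585, 0.1415]
ee_rot: [0.002, -3.142, -0.0]
ft_force: [-0.5, -0.2, 0.4]
gripper_width: 0.0676
```

carry_out(
  rows=[
    [0,0,0,0],
    [0,0,0,0],
    [0,0,0,0],
    [0,0,0,0],
    [0,0,0,0],
    [0,0,0,0],
  ],
  gripper=30,
)

```text
t: 25.17
ee_pos: [0.3818, -0.2591, 0.1413]
ee_rot: [-0.001, 3.141, -0.001]
ft_force: [-0.4, -2.1, 6.3]
gripper_width: 0.0393
```

carry_out(
  rows=[
    [0,0,-0.03,0],
    [0,0,-0.08,0],
    [0,0,-0.13,0],
    [0,0,-0.16,0],
    [0,0,-0.16,0],
  ],
)

```text
t: 25.58
ee_pos: [0.3829, -0.2599, 0.2652]
ee_rot: [-0.0, 3.136, -0.006]
ft_force: [0.6, -0.6, -0.7]
gripper_width: 0.0391
```

carry_out(
  rows=[
    [-0.2567,0.2767,0,0],
    [-0.2567,0.2767,0,0],
    [-0.2567,0.2767,0,0],
    [-0.2567,0.2767,0,0],
    [-0.2567,0.2767,0,0],
    [-0.2567,0.2767,0,0],
    [-0.2567,0.2767,0,0],
    [-0.2567,0.2767,0,0],
    [-0.2567,0.2767,0,0],
  ],
)

```text
t: 26.33
ee_pos: [0.5741, -0.0499, 0.2594]
ee_rot: [0.004, -3.14, -0.0]
ft_force: [-0.7, -0.1, -2.6]
gripper_width: 0.0393
```

```bash
python3 -c "
from h import *
s=state();print(s['ee_pos'],s['gripper_width'])
cam('wrist');print(state()['ee_pos'])
"
```

```text
[ 0.57410179 -0.04994191  0.25943406] 0.03926172893479423
[ 0.57334823 -0.05081995  0.25951211]
```

Target z is about .1475.

carry_out(
  rows=[
    [0,-0.002,0.05,0],
    [0,-0.002,0.09,0],
    [0,-0.002,0.12,0],
    [0,-0.002,0.138,0],
    [0,-0.002,0.146,0],
    [0,-0.002,0.147,0],
    [0,-0.002,0.147,0],
  ],
)

```text
t: 26.97
ee_pos: [0.5741, -0.0531, 0.1511]
ee_rot: [0.0, 3.141, -0.0]
ft_force: [-0.1, 0.7, -1.2]
gripper_width: 0.0391
```

carry_out(
  rows=[
    [0,0,0.0015,0],
    [0,0,0.0025,0],
    [0,0,0.0025,0],
  ],
)

```text
t: 27.22
ee_pos: [0.5743, -0.0527, 0.1494]
ee_rot: [-0.001, 3.14, -0.0]
ft_force: [-0.1, 0.3, -1.4]
gripper_width: 0.0395
```

carry_out(
  rows=[
    [0,0,0.0012,0],
    [0,0,0.0022,0],
    [0,0,0.0022,0],
  ],
)

```text
t: 27.47
ee_pos: [0.5742, -0.0528, 0.1476]
ee_rot: [-0.001, 3.141, -0.0]
ft_force: [-2.3, -1.0, 6.2]
gripper_width: 0.0393
```

carry_out(
  rows=[
    [0,0,0,0],
    [0,0,0,0],
    [0,0,0,0],
    [0,0,0,0],
    [0,0,-0.02,0],
    [0,0,-0.06,0],
    [0,0,-0.1,0],
    [0,0,-0.14,0],
    [0,0,-0.14,0],
  ],
  gripper=56,
)

```text
t: 28.22
ee_pos: [0.5761, -0.053, 0.2574]
ee_rot: [-0.001, 3.134, -0.001]
ft_force: [1.0, -0.6, 1.4]
gripper_width: 0.0561
```

carry_out(
  rows=[
    [0.175,-0.031,0,0],
    [0.175,-0.031,0,0],
    [0.175,-0.031,0,0],
    [0.175,-0.031,0,0],
    [0.175,-0.031,0,0],
    [0.175,-0.031,0,0],
  ],
  gripper=68,
)

```text
t: 28.72
ee_pos: [0.4431, -0.0761, 0.2523]
ee_rot: [0.0, 3.14, -0.0]
ft_force: [0.8, -0.4, 0.1]
gripper_width: 0.0681
```

```bash
python3 -c "
from h import *
jars('wrist',amin=1000,fn='w7.png');print(state()['ee_pos'])
jars('top')"
```

```text
green 2971 fill 0.74 [ 0.4446 -0.0772] res [-1.7 -2.6  1.7  2.4]
green 1380 fill 0.33 [0.4474 0.0731] res [-10.9  -5.    8.6   5.2]
amber 2023 fill 0.78 [ 0.5224 -0.0579] res [ 12.9 -26.3 -12.9  23.1]
amber 2512 fill 0.73 [ 0.5945 -0.0456] res [ 27.1 -28.2 -24.   24.7]
[ 0.44379421 -0.0761057   0.25230655]
green 267 fill 0.22 [ 0.5882 -0.2995] res [ 3.2  6.1 -3.  -6.2]
green 325 fill 0.81 [0.4442 0.0707] res [-1.1 -1.2  1.1  1.2]
amber 314 fill 0.71 [0.5781 0.0359] res [-0.7 -1.2  0.7  1.2]
amber 346 fill 0.75 [ 0.5628 -0.036 ] res [-1.3 -0.7  1.2  0.7]
```

The top fit puts the second amber jar at (.563,-.036) instead of (.574,-.053). I'll take a look.

```bash
python3 - <<'E'
from h import *
im,T=cam('top');save(im,'t7.png')
a=cv2.resize(cv2.imread('pics/t7.png')[130:290,180:460],(700,400),interpolation=cv2.INTER_CUBIC)
b=cv2.imread('pics/w7.png')[180:384]; b=cv2.resize(b,(500,200)); c=np.zeros((600,700,3),np.uint8);c[:400]=a;c[400:,:500]=b;cv2.imwrite('pics/c7.png',c)
E
```

```text
(no output)
```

View pics/c7.png

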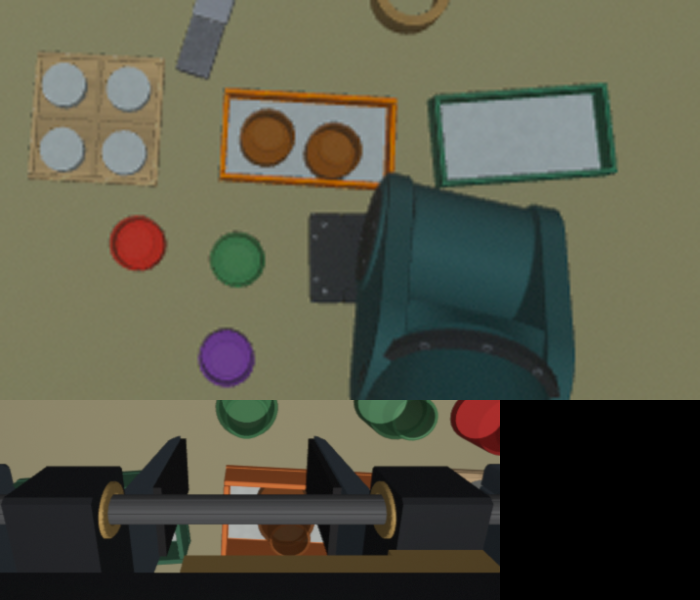

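The second amber jar was nudged (by the disturbance, it seems), but it still stands upright in the crate. On to the green jar at (.444,-.077).

carry_out(
  rows=[
    [0,-0.001,0.05,0],
    [0,-0.001,0.1,0],
    [0,-0.001,0.14,0],
    [0,-0.001,0.149,0],
    [0,-0.001,0.149,0],
    [0,-0.001,0.149,0],
  ],
)

```text
t: 29.37
ee_pos: [0.4435, -0.0768, 0.1409]
ee_rot: [0.001, -3.141, -0.0]
ft_force: [0.2, -0.5, 0.5]
gripper_width: 0.0681
```

carry_out(
  rows=[
    [0,0,0,0],
    [0,0,0,0],
    [0,0,0,0],
    [0,0,0,0],
    [0,0,0,0],
    [0,0,0,0],
  ],
  gripper=30,
)

```text
t: 29.87
ee_pos: [0.4431, -0.0767, 0.1408]
ee_rot: [-0.001, 3.141, -0.0]
ft_force: [-1.7, 3.0, 9.3]
gripper_width: 0.0392
```

carry_out(
  rows=[
    [0,0,-0.03,0],
    [0,0,-0.08,0],
    [0,0,-0.13,0],
    [0,0,-0.16,0],
    [0,0,-0.16,0],
  ],
)

```text
t: 30.28
ee_pos: [0.4445, -0.0771, 0.2648]
ee_rot: [-0.001, 3.135, -0.002]
ft_force: [1.5, -1.1, -2.1]
gripper_width: 0.0395
```

carry_out(
  rows=[
    [-0.188,-0.2816,0,0],
    [-0.188,-0.2816,0,0],
    [-0.188,-0.2816,0,0],
    [-0.188,-0.2816,0,0],
    [-0.188,-0.2816,0,0],
    [-0.188,-0.2816,0,0],
    [-0.188,-0.2816,0,0],
    [-0.188,-0.2816,0,0],
    [-0.188,-0.2816,0,0],
  ],
)

```text
t: 31.03
ee_pos: [0.5829, -0.2874, 0.2586]
ee_rot: [-0.0, -3.139, -0.002]
ft_force: [-0.3, 1.4, -2.5]
gripper_width: 0.0395
```

```bash
python3 - <<'E'
from h import *
im,T=cam('wrist');save(im,'w8.png');print(state()['ee_pos'])
a=cv2.imread('pics/w8.png')
for p in [(.5777,-.2),(.5843,-.288)]: 
    q=proj(im,T,[*p,.006]); print(q); cv2.circle(a,tuple(int(x) for x in q),3,(0,0,255),-1)
cv2.imwrite('pics/w8b.png',a)
jars('top')
E
```

```text
[ 0.58274532 -0.28693002  0.25895784]
[335.01436915 172.49617491]
[252.12827698 178.70519156]
green 317 fill 0.79 [0.4442 0.0707] res [-1.1 -1.2  1.1  1.2]
amber 288 fill 0.69 [0.5767 0.0359] res [-0.7 -1.7  0.7  1.7]
amber 338 fill 0.77 [ 0.5613 -0.0359] res [-1.3 -1.2  1.2  1.2]
```

View pics/w8b.png

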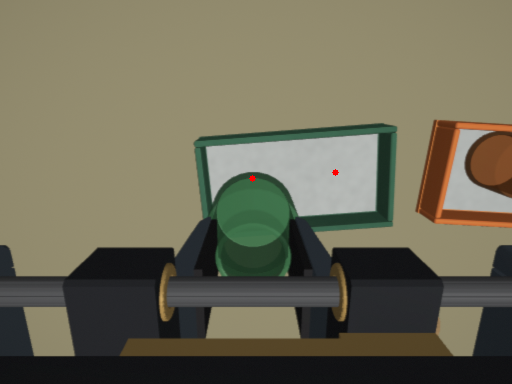

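The slot centres line up with the crate floor to within about 3 mm, so I'll shift slightly further out and lower.

carry_out(
  rows=[
    [-0.004,0,0.05,0],
    [-0.004,0,0.09,0],
    [-0.004,0,0.12,0],
    [-0.004,0,0.138,0],
    [-0.004,0,0.146,0],
    [-0.004,0,0.147,0],
    [-0.004,0,0.147,0],
  ],
)

```text
t: 31.72
ee_pos: [0.5871, -0.2878, 0.1509]
ee_rot: [-0.001, 3.141, -0.001]
ft_force: [-0.1, 0.1, -1.2]
gripper_width: 0.0392
```

carry_out(
  rows=[
    [0,0,0.001,0],
    [0,0,0.002,0],
    [0,0,0.002,0],
  ],
)

```text
t: 31.97
ee_pos: [0.5871, -0.2881, 0.1493]
ee_rot: [-0.001, 3.14, -0.001]
ft_force: [0.4, -0.1, -2.2]
gripper_width: 0.0392
```

carry_out(
  rows=[
    [0,0,0.0012,0],
    [0,0,0.0028,0],
    [0,0,0.0028,0],
  ],
)

```text
t: 32.22
ee_pos: [0.5869, -0.2881, 0.147]
ee_rot: [-0.001, 3.141, -0.0]
ft_force: [-2.7, 0.5, 4.9]
gripper_width: 0.0395
```

carry_out(
  rows=[
    [0,0,0,0],
    [0,0,0,0],
    [0,0,0,0],
    [0,0,0,0],
    [0,0,-0.02,0],
    [0,0,-0.06,0],
    [0,0,-0.1,0],
    [0,0,-0.14,0],
    [0,0,-0.14,0],
  ],
  gripper=56,
)

```text
t: 32.97
ee_pos: [0.5889, -0.289, 0.2586]
ee_rot: [-0.001, 3.134, -0.006]
ft_force: [0.6, -1.7, 0.6]
gripper_width: 0.0562
```

carry_out(
  rows=[
    [0.19,0.477,0,0],
    [0.19,0.477,0,0],
    [0.19,0.477,0,0],
    [0.19,0.477,0,0],
    [0.19,0.477,0,0],
    [0.19,0.477,0,0],
    [0.19,0.477,0,0],
    [0.19,0.477,0,0],
    [0.19,0.477,0,0],
    [0.19,0.477,0,0],
  ],
  gripper=68,
)

```text
t: 33.8
ee_pos: [0.4419, 0.0732, 0.2518]
ee_rot: [0.004, -3.141, -0.001]
ft_force: [-0.0, -1.1, -1.1]
gripper_width: 0.0682
```

```bash
python3 -c "
from h import *
cam('wrist');jars('wrist',amin=1000,fn='w9.png');print(state()['ee_pos'])
jars('top')"
```

```text
green 2991 fill 0.73 [0.446  0.0691] res [-1.7 -2.2  1.7  2. ]
amber 1611 fill 0.88 [0.5245 0.0496] res [  7.9 -29.5  -7.9  26.2]
amber 2474 fill 0.57 [0.5997 0.0287] res [ 21.2 -23.2 -23.8  20.3]
[0.44346404 0.07135226 0.25195017]
green 721 fill 0.59 [ 0.5882 -0.2995] res [ 3.2  6.1 -3.  -6.2]
amber 331 fill 0.75 [0.5781 0.0359] res [-0.7 -1.2  0.7  1.2]
amber 353 fill 0.76 [ 0.5628 -0.036 ] res [-1.3 -0.7  1.2  0.7]
```

Target is (.445, .070); the tool now commands about (.444, .0705).

carry_out(
  rows=[
    [-0.001,-0.0012,0.05,0],
    [-0.001,-0.0012,0.1,0],
    [-0.001,-0.0012,0.14,0],
    [-0.001,-0.0012,0.1485,0],
    [-0.001,-0.0012,0.1485,0],
    [-0.001,-0.0012,0.1485,0],
  ],
)

```text
t: 34.45
ee_pos: [0.4457, 0.0683, 0.1409]
ee_rot: [0.001, 3.141, -0.0]
ft_force: [0.6, 0.6, 0.6]
gripper_width: 0.0682
```

carry_out(
  rows=[
    [0,0,0,0],
    [0,0,0,0],
    [0,0,0,0],
    [0,0,0,0],
    [0,0,0,0],
    [0,0,0,0],
  ],
  gripper=30,
)

```text
t: 34.95
ee_pos: [0.4453, 0.0691, 0.1406]
ee_rot: [-0.001, 3.14, 0.0]
ft_force: [-0.3, 2.0, 8.7]
gripper_width: 0.0396
```

carry_out(
  rows=[
    [0,0,-0.03,0],
    [0,0,-0.08,0],
    [0,0,-0.13,0],
    [0,0,-0.16,0],
    [0,0,-0.16,0],
  ],
)

```text
t: 35.37
ee_pos: [0.4467, 0.0692, 0.2646]
ee_rot: [-0.001, 3.135, 0.001]
ft_force: [0.5, -0.1, -0.2]
gripper_width: 0.0392
```

carry_out(
  rows=[
    [-0.1796,-0.3575,0,0],
    [-0.1796,-0.3575,0,0],
    [-0.1796,-0.3575,0,0],
    [-0.1796,-0.3575,0,0],
    [-0.1796,-0.3575,0,0],
    [-0.1796,-0.3575,0,0],
    [-0.1796,-0.3575,0,0],
    [-0.1796,-0.3575,0,0],
    [-0.1796,-0.3575,0,0],
    [-0.1796,-0.3575,0,0],
  ],
)

```text
t: 36.2
ee_pos: [0.5789, -0.1989, 0.2587]
ee_rot: [-0.001, -3.14, -0.001]
ft_force: [-0.8, 1.1, -1.4]
gripper_width: 0.039
```

```bash
python3 - <<'E'
from h import *
im,T=cam('wrist');save(im,'w10.png');print(state()['ee_pos'])
E
```

```text
[ 0.57876883 -0.19824458  0.25894934]
```

View pics/w10.png

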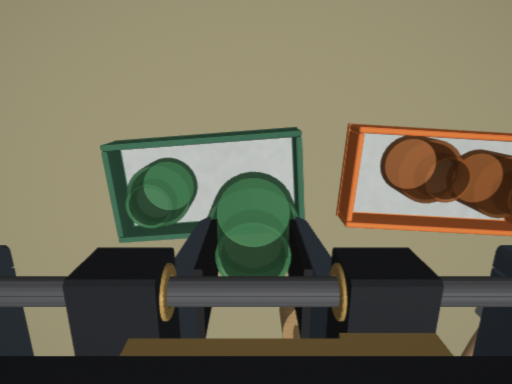

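The first green jar stands in the crate's left half at (162,190), and the right slot is free. Lowering.

carry_out(
  rows=[
    [-0.002,-0.001,0.05,0],
    [-0.002,-0.001,0.09,0],
    [-0.002,-0.001,0.12,0],
    [-0.002,-0.001,0.138,0],
    [-0.002,-0.001,0.146,0],
    [-0.002,-0.001,0.148,0],
    [-0.002,-0.001,0.148,0],
  ],
)

```text
t: 36.83
ee_pos: [0.5815, -0.1996, 0.1497]
ee_rot: [-0.001, 3.141, -0.0]
ft_force: [-0.5, 0.8, -1.4]
gripper_width: 0.0391
```

carry_out(
  rows=[
    [0,0,0.001,0],
    [0,0,0.002,0],
    [0,0,0.002,0],
  ],
)

```text
t: 37.08
ee_pos: [0.5815, -0.2, 0.1483]
ee_rot: [-0.001, 3.14, -0.001]
ft_force: [-0.4, 0.2, -2.1]
gripper_width: 0.0394
```

carry_out(
  rows=[
    [0,0,0.0012,0],
    [0,0,0.0025,0],
    [0,0,0.0025,0],
  ],
)

```text
t: 37.33
ee_pos: [0.5816, -0.2, 0.1465]
ee_rot: [-0.0, 3.141, -0.0]
ft_force: [-1.5, 2.9, 9.7]
gripper_width: 0.0395
```

Release, rise, and move off towards x=.44 so both cameras see the result.

carry_out(
  rows=[
    [0,0,0,0],
    [0,0,0,0],
    [0,0,0,0],
    [0,0,0,0],
    [0,0,-0.02,0],
    [0,0,-0.06,0],
    [0,0,-0.1,0],
    [0,0,-0.16,0],
    [0,0,-0.2,0],
    [0,0,-0.2,0],
  ],
  gripper=56,
)

```text
t: 38.17
ee_pos: [0.5835, -0.2008, 0.3038]
ee_rot: [-0.001, 3.132, -0.006]
ft_force: [1.4, -0.1, 1.3]
gripper_width: 0.0566
```

carry_out(
  rows=[
    [0.2,-0.2,0,0],
    [0.2,-0.2,0,0],
    [0.2,-0.2,0,0],
    [0.2,-0.2,0,0],
    [0.2,-0.2,0,0],
    [0.2,-0.2,0,0],
    [0.2,-0.2,0,0],
  ],
)

```text
t: 38.75
ee_pos: [0.4298, -0.3513, 0.2964]
ee_rot: [0.005, 3.141, -0.001]
ft_force: [-0.1, 0.2, 0.2]
gripper_width: 0.0562
```

```bash
python3 - <<'E'
from h import *
jars('top',z0=.006)
im,T=cam('top');save(im,'t11.png');im,T=cam('scene');save(im,'s11.png')
a=cv2.resize(cv2.imread('pics/t11.png')[90:290,100:460],(540,300),interpolation=cv2.INTER_CUBIC)
b=cv2.resize(cv2.imread('pics/s11.png')[120:290,110:420],(540,296),interpolation=cv2.INTER_CUBIC)
cv2.imwrite('pics/c11.png',np.vstack([a,b]))
E
```

```text
green 728 fill 0.58 [ 0.5873 -0.2962] res [ 3.7  6.  -3.4 -6.1]
green 407 fill 0.77 [ 0.5788 -0.1989] res [-1.1 -0.9  1.   0.9]
amber 300 fill 0.68 [0.5773 0.0362] res [-0.8 -1.3  0.7  1.3]
amber 343 fill 0.74 [ 0.5621 -0.0353] res [-1.3 -0.7  1.3  0.7]
```

View pics/c11.png

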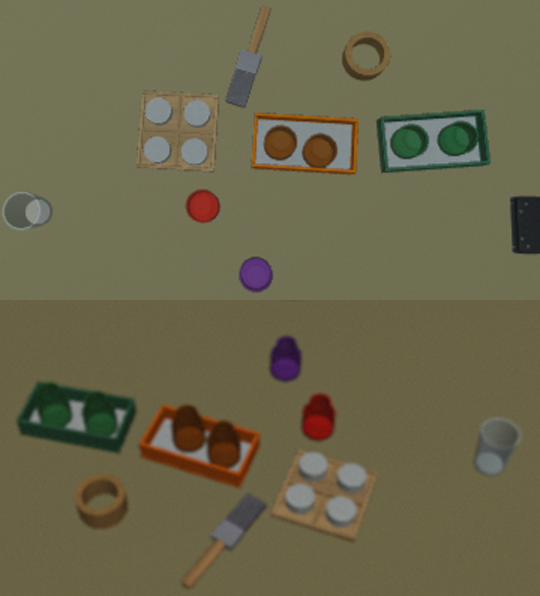

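```bash
python3 -c "
from h import *
print(ctrl.finish_job(), state()['t'])"
```

```text
the job is handed in; nothing more can be done
the job is handed in; nothing more can be done
```

The job is handed in at about 39 s of the 210 s allowed. All four jars had caps. I laid each cap flat, open side down, in its own pocket of the holder, then stood the green jars in the green crate and the amber jars in the orange crate.

**Last checks:** The final top and scene pictures show four caps in four pockets and two upright, uncapped jars in each crate. The tape roll, brush, tumbler and the red and purple decoys look unmoved. The highest reported wrist force was about 12 N.

**What disagreed or went off plan:**
- **Moved amber jar:** the second amber jar was found about 2 cm from where I set it down, probably the announced disturbance. It sits close to or against the crate's near wall. It still fits an upright jar to about 1 px, so I left it.
- **Poor fit on one green jar:** the final outline fit for the far green jar was off by up to 6 px because the green crate wall ran into its outline. I checked that jar by eye instead.
- **Overshoot:** I sent one extra move row by mistake while carrying a cap. It was in free air and I corrected it without touching anything.

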